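# Set out a power-supply kit on an electronics bench

### The arm

A 6-joint arm with a two-finger parallel gripper is mounted at the origin on the work surface. World frame = base frame: x ahead of the robot, y to its left, z up, the work surface at z = 0. Lengths are in m, angles in rad, forces in N, time in s.
With the tool pointing down it reaches from about 0.35 to 0.775 m from the base axis. Payload 7.3 kg.
Tool frame: the origin (TCP) lies on the centre line of the jaws, within the pads' length; the fingertips stand 17 mm ahead of it and the grasp point (between the pads) lies 2 mm behind it (robot.tip_extent is the distance from the TCP to the fingertips, in m); z points along the fingers, y is the line along which they close (so a half turn about z gives the same grasp; the last joint's range is limited). The gripper opens to 92 mm and grips with 3 to 60 N. Pads are 19 mm wide; open, the fingers measure 130 mm over their backs; the gripper's body (75 mm by 190 mm) begins 47 mm behind the grasp point.
Start: joints at [1.148, 0.342, 1.524, -0, 1.275, -0.146], TCP at [0.143, 0.505, 0.212] pointing down, gripper open.
Joint ranges: [-2.53, 2.53], [-0.77, 2.02], [0.04, 2.7], [-1, 4.14], [0.28, 2.66], [-3.11, 3.11]. Speed limits (rad/s): [2.57, 2.57, 3.14, 3.14, 3.14, 3.14].

### API

Orientations are given as [roll, pitch, yaw] about the fixed x, y, z axes, in that order (R = Rz(yaw) Ry(pitch) Rx(roll)).
In Python, from cell import robot gives the robot as it stands.
- The arm moves only by the tool step_arm, never from a script. Its argument "motion" is a list of rows, each a list of 2 entries, a list of its own where there are three numbers: the shift along the tool's x, y, z in units of 60 mm (1.0 is 60 mm), then the turn about the tool's z in rad. In form: [[[x, y, z], spin], ...]. A call has 1 to 10 rows; each row is the pose to reach, as a shift and turn from the pose commanded when the call began, along the tool's axes at that moment; what a row does not reach only later rows make up. A row lasts 1/8 s, in which the tool goes at most 62.5 mm and 10.7 degrees, less where a joint would pass 70% of its speed; a pose out of reach is approached as far as the arm can. A call with a gripper value outside its range is refused whole. "hand" is the closure in counts, from 0 (fully open) to 255 (shut), set as the call begins (left out, the last holds). The fingers move at their own pace and stop on an object; "squeeze" is the grip in N (left out, the last holds). Time passes only in rows, so rows that repeat a pose let the fingers close. It gives the time, the measured TCP pose, the force, the opening and the grip force at its end, in the units of the state.
- robot.observe(): the state, without advancing time (a new reading comes with each control period).
- robot.read_camera(name): name is "scene" or "top" or "wrist"; returns a dict with "pixels" (384x512x3 uint8, red, green, blue), "intrinsics" (3x3 intrinsics, pixels), "xyz" and "rotation" of the camera in the world; the wrist camera has in their place "T_tool_cam" (4x4, takes a point from camera to tool coordinates, whose origin is the TCP and whose axes are the flange's). Camera axes: x right, y up, looking along -z (the intrinsics and any distortion apply to the point x, -y, -z); pixel columns grow to the right and rows downward; lengths in m; the calibration is good to about 2 mm. The wrist camera is an equidistant fisheye: a pixel r from the principal point sees the ray r / f radians off the axis. A picture is of the moment at which its call begins: read the wrist's pose just before it. There is no depth.
- robot.hand_in(): hands the job in; it is judged then, once.
The state is a dict: "time": time; "qpos": joint angles; "qvel": joint speeds; "joint_efforts": joint torques, N m; "tool_pos": TCP position; "tool_rot": TCP orientation; "contact_force": force on the tool from outside, world axes, zero at the start; "torque": the same for the moment, N m; "opening": finger opening in m; "grip_force": force on a finger pad.
Only numpy, scipy, OpenCV 4.12 (cv2) and the standard library are available. Lean on these libraries where they do the work, as an engineer would, in place of code of your own. Each camera call takes 0.05 s, during which the arm holds its last target. There are 200 camera calls.

### The job

Set out the power-supply kit: put the round capacitor, the transformer and the finned heat sink each upright and flat in the black carrier whose recess matches its outline, and stack the loose parts bin on its twin (the one on the steel plate), turned half round from it so that it stands on the inner ledges instead of nesting. Set things down rather than dropping them, and do not shift the orange multimeter.

Things in the scene. Friction and masses are not known exactly. Their poses are not given: they have to be found in the camera images.
- capacitor: Loose, upright: large can capacitor, a plain black cylinder 46 mm in diameter and 60 mm tall with two small brass screw terminals on its silvery top (they add 4 mm); about 130 g. Origin: centre of its underside, z up its axis. It belongs in round_carrier.
- transformer: Loose transformer: black foot 64 x 44 mm (x, y), dark steel core 64 x 28 mm up to 46 mm high, copper coil block 40 x 44 mm (x, y) up to 41 mm high; grip it across y on the coil's flat sides, 44 mm apart. About 320 g. Origin: centre of its underside, x along the 64 mm side, z up. It belongs in block_carrier, either way round.
- heatsink: Loose: bare aluminium finned heat sink, 90 x 30 x 32 mm (x, y, z), base plate underneath and five fins along x standing up; grip it across the 30 mm width, on the outer fins. About 150 g. Origin: centre of its underside, x along the 90 mm length, z up. It belongs in long_carrier, either way round.
- bin: Loose black stack-nest bin with brass standoffs, 98 x 60 mm (x, y), 54 tall, 160 g. Origin: centre of underside; white card (8 mm thick) outside its -x end. Grip across the 60 mm, on the long walls, which start 19 mm up. Foot below: 78 x 42, enters the bin below with 5 (x) and 4 mm (y) to spare each side. Inside, grey ledges with tops at 48 mm: one mid +x end, two in the -x corners.
- base_bin: Fixed twin of the bin (same size and axes, card on its -x end, origin at its underside on the bench) over a 122 x 82 x 3 mm steel plate; holds steel nuts. Turned half round to it (one card at each end), the loose bin stands on the ledges, underside 48 mm above this origin and 6 mm inside the rim. Turned the same way it nests at about 27 mm: wrong.
- round_carrier: Fixed black carrier plate 78 x 78 mm, 11 mm tall, with a grey-floored round recess 58 mm in diameter, 8 mm deep (its floor 3 mm above the bench). Origin: centre of its underside, below the centre of the recess, z up.
- block_carrier: Fixed black carrier plate 96 x 76 mm (x by y), 11 mm tall, with a rectangular recess 76 x 56 mm (x by y), 8 mm deep (floor 3 mm above the bench). Origin: centre of its underside, below the centre of the recess, x along the 76 mm side of the recess, z up.
- long_carrier: Fixed black carrier plate 122 x 62 mm (x by y), 11 mm tall, with a long rectangular recess 102 x 42 mm (x by y), 8 mm deep (floor 3 mm above the bench). Origin: centre of its underside, below the centre of the recess, x along the recess, z up.
- meter: Bystander, loose: orange hand multimeter, black face, lying flat, 130 x 64 x 34 mm (x, y, z). Origin: centre of its underside, x along its length. Leave it where it is. Other small things (screwdriver, circuit board, roll of tape) lie between the task's things, none over 35 mm tall; taller equipment stands only beyond x = 0.75 and |y| = 0.55.

How it is judged:
By the outcome, as a careful person would: the job done as asked, in the order asked, and still so for the second after the job is handed in, with the robot touching nothing.
It also fails if it takes over 128 s, if anything falls off the work surface, if the arm or the gripper's body presses on something with over 40 N, if the wrist force passes 120 N, or if a joint passes its speed limit or range.

## Working session

There is one attempt and no reset: what is moved stays moved. The work goes in short steps, Python scripts to look and compute and a tool call to move; the robot and the scene stay as the last step left them, time stands still between calls to the robot, and variables do not carry over. Pictures are saved under pics/ and viewed, at most 14 in all, crops included, and the job is handed in when it is done.

Besides the shell and the picture viewer there is one more tool, called after ">>>" as name(argument=value, ...), one argument or row to a line, values as JSON. step_arm: Moves the arm, as the interface text tells. Its arguments: {"type":"object","properties":{"motion":{"type":"array"},"hand":{"type":"number"},"squeeze":{"type":"number"}},"required":["motion"]}

```bash
ls; mkdir -p pics; cat > h.py <<'E'
import numpy as np, cv2
from cell import robot
def snap(n,f):
    s=robot.observe(); d=robot.read_camera(n); cv2.imwrite('pics/'+f,d['pixels'][:,:,::-1]); 
    d['tp']=s['tool_pos']; d['tr']=s['tool_rot']; np.save('pics/'+f+'.npy',d,allow_pickle=True); return d
E
python3 - <<'E'
from h import *
print(robot.observe(), robot.tip_extent)
for n in('scene','top','wrist'):
    d=snap(n,n+'0.png'); print({k:v for k,v in d.items() if k!='pixels'})
im=cv2.imread('pics/top0.png'); cv2.imwrite('pics/top0b.png',cv2.resize(im,(800,600),interpolation=cv2.INTER_CUBIC))
E
```

```text
pics
{'time': 0.0, 'qpos': array([ 1.14802352e+00,  3.42713371e-01,  1.52502203e+00, -2.07193255e-05,
        1.27539182e+00, -1.46008208e-01]), 'qvel': array([ 0.0015503 ,  0.00068035,  0.00060439,  0.00112906, -0.00101097,
        0.00041311]), 'joint_efforts': array([-3.94624039e-04, -4.31230259e+01, -2.44220066e+01,  7.17854965e-02,
        5.58582775e-02, -1.40252309e-04]), 'tool_pos': array([0.14326409, 0.50462704, 0.21164808]), 'tool_rot': array([-3.14007153e+00, -2.03662570e-04,  2.86483395e+00]), 'contact_force': array([ 0.71462023, -0.01130765, -0.37557014]), 'torque': array([-0.01721844,  0.00584913,  0.01336855]), 'grip_force': 0.0, 'opening': 0.09167713992064601} 0.017
{'intrinsics': array([[474.43762928,   0.        , 256.69286466],
       [  0.        , 474.43762928, 192.48468912],
       [  0.        ,   0.        ,   1.        ]]), 'xyz': array([ 1.11284002, -0.35159187,  1.14966717]), 'rotation': array([0.56839032, 0.00432057, 1.01987998]), 'tp': array([0.14326409, 0.50462704, 0.21164808]), 'tr': array([-3.14007153e+00, -2.03662570e-04,  2.86483395e+00])}
{'intrinsi
[... 343 characters left out ...]
ray([-3.14006314e+00, -2.04520097e-04,  2.86486290e+00])}
{'intrinsics': array([[297.31863964,   0.        , 257.60236506],
       [  0.        , 297.31863964, 187.86209741],
       [  0.        ,   0.        ,   1.        ]]), 'T_tool_cam': array([[ 1.38296078e-03,  9.67150374e-01,  2.54201182e-01,
         6.84245073e-02],
       [ 9.99999044e-01, -1.33673678e-03, -3.54577342e-04,
         1.82815711e-04],
       [-3.12953955e-06,  2.54201429e-01, -9.67151298e-01,
        -1.71325877e-01],
       [ 0.00000000e+00,  0.00000000e+00,  0.00000000e+00,
         1.00000000e+00]]), 'tp': array([0.14327711, 0.50466397, 0.21170384]), 'tr': array([-3.14019010e+00, -1.84486001e-04,  2.86483021e+00])}
```

View pics/top0b.png

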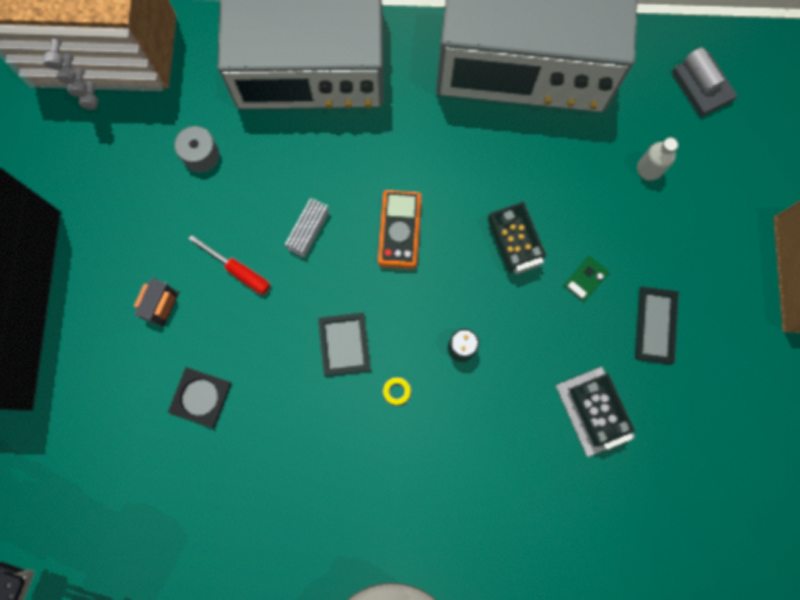

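View pics/scene0.png

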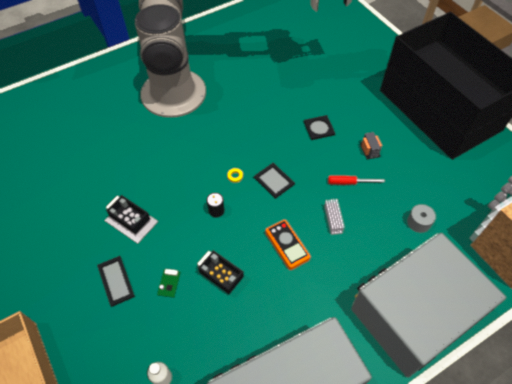

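```bash
python3 - <<'E'
from h import *
im=cv2.imread('pics/top0.png')
# left: cols 80-280 rows 120-280 ; right: cols 240-440
def grid(x0,y0,w,h,s,f):
    c=cv2.resize(im[y0:y0+h,x0:x0+w],None,fx=s,fy=s,interpolation=cv2.INTER_CUBIC)
    for v in range(0,w,20): cv2.putText(c,str(x0+v),(v*s,8),0,.35,(255,255,255),1); cv2.line(c,(v*s,10),(v*s,h*s),(200,200,200),1) if 0 else cv2.line(c,(v*s,10),(v*s,16),(255,255,255),1)
    for v in range(0,h,20): cv2.putText(c,str(y0+v),(0,v*s+4),0,.35,(255,255,255),1)
    cv2.imwrite(f,c)
grid(80,120,200,150,4,'pics/cl.png'); grid(280,125,160,175,4-1+0,'pics/x.png'); grid(260,120,180,145,4,'pics/x.png'); grid(240,125,200,150,4,'pics/cr.png')
E
```

```text
(no output)
```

View pics/cl.png

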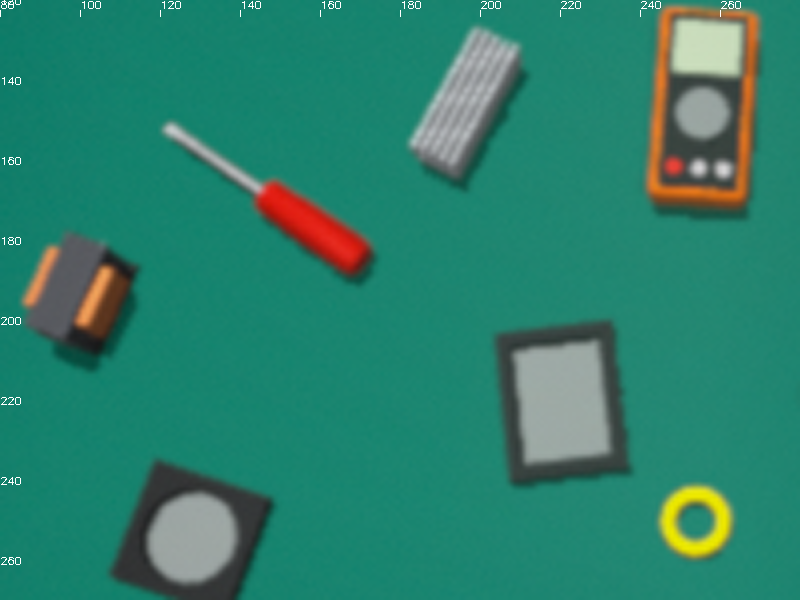

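View pics/cr.png

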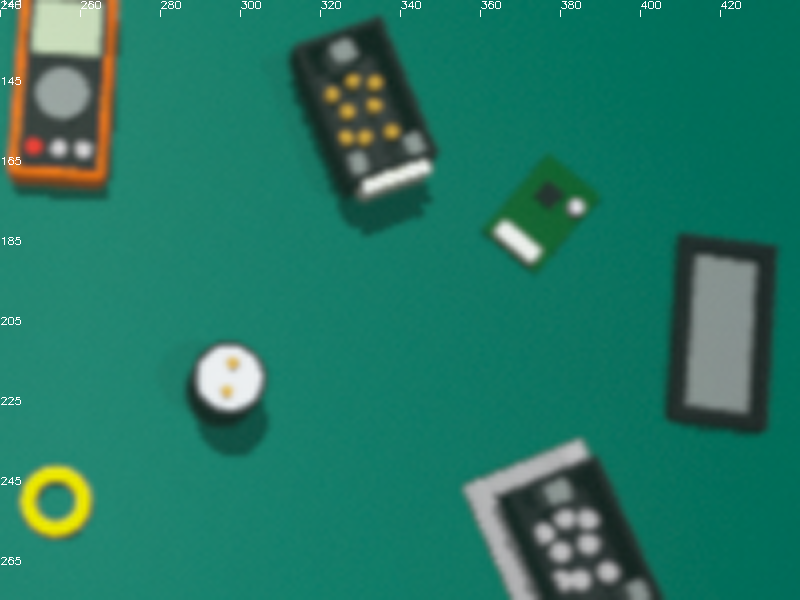

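```bash
cat >> h.py <<'E'
from scipy.spatial.transform import Rotation as R
def pix2w(d,uv,z):
    uv=np.atleast_2d(np.array(uv,float)); K=d['intrinsics']
    x=(uv[:,0]-K[0,2])/K[0,0]; y=(uv[:,1]-K[1,2])/K[1,1]
    if 'xyz' in d:
        r=np.c_[x,-y,-np.ones(len(x))]@R.from_euler('xyz',d['rotation']).as_matrix().T; o=d['xyz']
    else:
        t=np.hypot(x,y)+1e-12; r=np.c_[x/t*np.sin(t),-y/t*np.sin(t),-np.cos(t)]
        T=d['T_tool_cam']; M=R.from_euler('xyz',d['tr']).as_matrix()
        r=r@(M@T[:3,:3]).T; o=d['tp']+M@T[:3,3]
    return (o+r*((z-o[2])/r[:,2])[:,None])[:,:2]
def load(f): return np.load('pics/'+f+'.npy',allow_pickle=True).item()
def quad(p,name):
    "corners in order: reports centre, edge lengths, yaw of edge 0-1 / 1-2 (deg)"
    e=np.roll(p,-1,0)-p; print(name,p.mean(0).round(4),'len',(np.linalg.norm(e,axis=1)*1e3).round(1),'yaw',np.degrees(np.arctan2(e[:,1],e[:,0])).round(1))
E
python3 - <<'E'
from h import *
d=load('top0.png')
def L(p): return np.array(p)/4-.375+[80,120]
def Rr(p): return np.array(p)/4-.375+[240,125]
print('cap',pix2w(d,Rr([[229,377]]),.06))
quad(pix2w(d,L([(70,235),(106,246),(67,338),(27,325)]),.046),'trafo core')
quad(pix2w(d,L([(477,27),(520,46),(453,168),(412,146)]),.032),'sink')
quad(pix2w(d,L([(497,335),(611,321),(628,470),(513,484)]),.011),'block')
quad(pix2w(d,L([(514,350),(600,340),(611,455),(525,465)]),.003),'block rec')
print('round',pix2w(d,L([[192,538]]),.003))
quad(pix2w(d,L([(155,461),(272,499),(236,605),(111,576)]),.011),'round')
quad(pix2w(d,Rr([(680,236),(775,247),(765,432),(667,419)]),.011),'long')
quad(pix2w(d,Rr([(695,255),(757,264),(748,413),(686,403)]),.003),'long rec')
quad(pix2w(d,Rr([(293,47),(379,18),(435,153),(349,190)]),.054),'bin')
quad(pix2w(d,np.array([(557,386),(605,369),(634,437),(588,456)])/1.5625,.003),'plate')
E
```

```text
cap [[ 0.47556291 -0.09808256]]
trafo core [0.5317 0.4018] len [24.1 62.2 26.7 61.9] yaw [-105.2  163.    74.   -19.4]
sink [0.6686 0.163 ] len [31.2 92.4 30.6 90.2] yaw [-112.9  155.4   63.1  -24.2]
block [0.4742 0.0925] len [73.6 96.8 72.9 96.5] yaw [ -80.9 -171.2   98.9    9.2]
block rec [0.4753 0.093 ] len [55.7 75.  55.  74.9] yaw [ -81.3 -172.1   98.6    8.5]
round [[0.3810077  0.32211962]]
round [0.3824 0.3191] len [78.7 68.6 80.8 75.5] yaw [-105.9  165.7   79.1  -15.7]
long [ 0.523 -0.418] len [ 61.5 121.6  62.2 120.7] yaw [-94.9 174.2  84.2  -6.1]
long rec [ 0.5242 -0.4208] len [40.4 98.7 39.8 98.1] yaw [-96.7 174.   82.5  -5.7]
bin [ 0.6561 -0.1816] len [58.9 95.3 60.  99.8] yaw [ -68.7 -158.5  115.6   20.9]
plate [ 0.3786 -0.3174] len [ 84.3 116.2  80.9 119.6] yaw [ -68.9 -158.1  113.4   23.5]
```

>>> step_arm(
  motion=[
    [[-0.8, -0.8, 0], 0],
    [[-1.6, -1.6, 0], 0],
    [[-2.3, -2.3, 0], 0],
    [[-3, -3, 0], 0],
    [[-3.7, -3.7, 0], 0],
    [[-4.4, -4.4, 0], 0],
    [[-5.1, -5.1, 0], 0],
    [[-5.8, -5.8, 0], 0],
    [[-6.3, -6.3, 0], 0],
    [[-6.5, -6.5, 0], 0],
  ],
  hand=0,
  squeeze=30,
)

```text
time: 1.4
tool_pos: [0.4126, 0.0215, 0.2121]
tool_rot: [-3.142, -0.0, 2.862]
contact_force: [-0.5, 0.6, -0.6]
opening: 0.0917
grip_force: 0.0
```

```bash
cat >> h.py <<'E'
def go(x,y,z,yaw=None):
    s=robot.observe(); p=s['tool_pos']; M=R.from_euler('xyz',s['tool_rot']).as_matrix()
    y0=s['tool_rot'][2]; sp=0 if yaw is None else (y0-np.radians(yaw)+np.pi)%(2*np.pi)-np.pi
    print('t',round(s['time'],2),'at',p.round(4),'yaw',np.degrees(y0).round(2),'q6',s['qpos'][5].round(2),'-> shift',(M.T@(np.array([x,y,z])-p)/.06).round(3),'spin',round(sp,3))
E
python3 - <<'E'
from h import *
snap('wrist','w1.png'); go(.4756,-.098,.15)
E
```

```text
t 1.45 at [0.4132 0.0211 0.2121] yaw 164.01 q6 -1.43 -> shift [-1.547 -1.621  1.036] spin 0
```

View pics/w1.png

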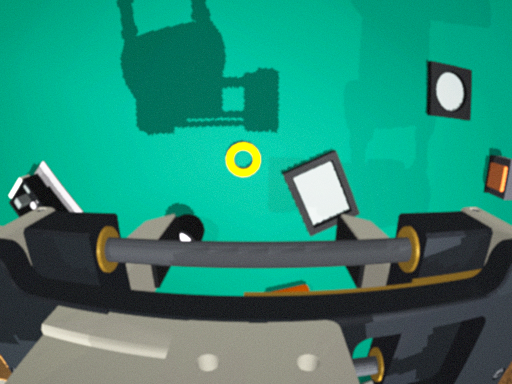

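```bash
python3 - <<'E'
from h import *
d=load('w1.png')
quad(pix2w(d,[(284,172),(335,152),(357,213),(306,234)],.011),'block')
quad(pix2w(d,[(292,177),(333,160),(353,211),(311,229)],.003),'block rec')
print('round',pix2w(d,[(450,91)],.003))
E
```

```text
block [0.472  0.0926] len [71.2 91.7 76.7 92.5] yaw [  96.2    8.1  -83.2 -175.3]
block rec [0.4769 0.0954] len [59.2 79.4 64.6 79.8] yaw [  97.2    9.5  -82.3 -174.4]
round [[0.37943389 0.32407934]]
```

>>> step_arm(
  motion=[
    [[-0.7, -0.7, 0], 0],
    [[-1.3, -1.35, 0.5], 0],
    [[-1.547, -1.62, 1.0], 0],
    [[-1.547, -1.62, 1.2], 0],
    [[-1.547, -1.62, 1.2], 0],
  ],
)

```text
time: 2.08
tool_pos: [0.4738, -0.0938, 0.1399]
tool_rot: [3.141, -0.002, 2.866]
contact_force: [-0.1, -0.1, 0.9]
opening: 0.0918
grip_force: 0.0
```

```bash
python3 - <<'E'
from h import *
go(.4756,-.098,.04)
d=snap('scene','s1.png')
K=d['intrinsics'];Rm=R.from_euler('xyz',d['rotation']).as_matrix()
im=cv2.imread('pics/s1.png'); cv2.imwrite('pics/s1c.png',cv2.resize(im[150:250,150:290],None,fx=5,fy=5,interpolation=cv2.INTER_CUBIC))
E
```

```text
t 2.08 at [ 0.4738 -0.0938  0.1399] yaw 164.21 q6 -1.65 -> shift [-0.051 -0.06   1.664] spin 0
```

View pics/s1c.png

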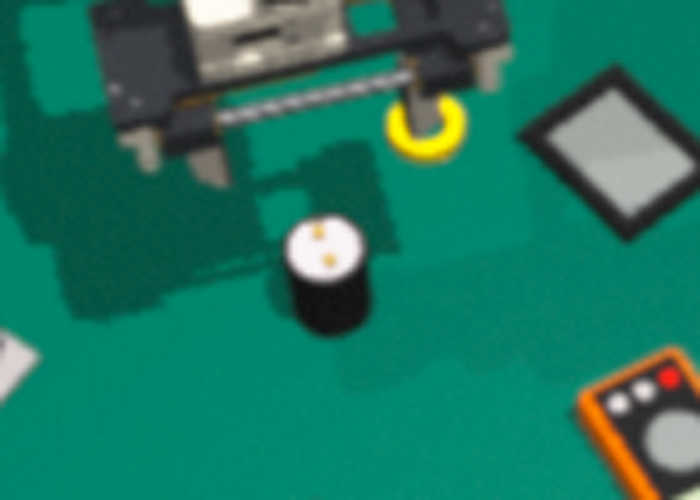

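```bash
python3 - <<'E'
from h import *
d=load('s1.png')
print('cap scene',pix2w(d,[(325/5+150-.4,248/5+150-.4)],.06))
d=load('top0.png'); print('cap top', pix2w(d,[(229/4-.375+240,377/4-.375+125)],.06))
E
```

```text
cap scene [[ 0.47591056 -0.09929882]]
cap top [[ 0.47556291 -0.09808256]]
```

>>> step_arm(
  motion=[
    [[-0.02, -0.03, 0.5], 0],
    [[-0.03, -0.04, 0.55], 0],
    [[-0.03, -0.04, 0.55], 0],
  ],
)

```text
time: 2.5
tool_pos: [0.4763, -0.0979, 0.1085]
tool_rot: [3.142, 0.001, 2.866]
contact_force: [1.0, 0.4, 0.2]
opening: 0.0921
grip_force: 0.0
```

```bash
python3 - <<'E'
from h import *
go(.4756,-.098,.04)
E
```

```text
t 2.5 at [ 0.4763 -0.0979  0.1085] yaw 164.19 q6 -1.66 -> shift [ 0.013 -0.004  1.142] spin 0
```

>>> step_arm(
  motion=[
    [[0, -0.01, 0.5], 0],
    [[0, -0.01, 0.9], 0],
    [[0, -0.01, 1.1], 0],
    [[0, -0.01, 1.14], 0],
    [[0, -0.01, 1.14], 0],
  ],
)

```text
time: 3.12
tool_pos: [0.4763, -0.0991, 0.0397]
tool_rot: [-3.142, 0.001, 2.865]
contact_force: [0.0, -0.0, -0.5]
opening: 0.0918
grip_force: 0.0
```

>>> step_arm(
  motion=[
    [[0, 0, 0], 0],
    [[0, 0, 0], 0],
    [[0, 0, 0], 0],
    [[0, 0, 0], 0],
    [[0, 0, 0], 0],
    [[0, 0, 0], 0],
    [[0, 0, 0], 0],
    [[0, 0, 0], 0],
  ],
  hand=255,
)

```text
time: 4.12
tool_pos: [0.4757, -0.0989, 0.0389]
tool_rot: [3.141, -0.0, 2.865]
contact_force: [0.2, 0.6, -0.3]
opening: 0.0445
grip_force: 30.0
```

>>> step_arm(
  motion=[
    [[0, 0, -0.2], 0],
    [[0, 0, -0.7], 0],
    [[0, 0, -1.2], 0],
    [[0, 0, -1.4], 0],
    [[0, 0, -1.4], 0],
  ],
)

```text
time: 4.75
tool_pos: [0.4759, -0.099, 0.1235]
tool_rot: [-3.142, 0.002, 2.865]
contact_force: [-0.9, 0.6, -1.1]
opening: 0.0445
grip_force: 30.0
```

```bash
python3 - <<'E'
from h import *
go(.3805,.323,.123)
E
```

```text
t 4.75 at [ 0.4759 -0.099   0.1235] yaw 164.14 q6 -1.66 -> shift [3.452e+00 6.332e+00 2.000e-03] spin 0
```

>>> step_arm(
  motion=[
    [[0.2, 0.4, 0], 0],
    [[0.6, 1.1, 0], 0],
    [[1.1, 2.0, 0], 0],
    [[1.55, 2.85, 0], 0],
    [[2.0, 3.7, 0], 0],
    [[2.45, 4.5, 0], 0],
    [[2.85, 5.2, 0], 0],
    [[3.2, 5.8, 0], 0],
    [[3.4, 6.2, 0], 0],
    [[3.45, 6.33, 0], 0],
  ],
)

```text
time: 6.0
tool_pos: [0.3792, 0.3238, 0.1216]
tool_rot: [-3.14, -0.002, 2.867]
contact_force: [0.4, -0.8, -0.4]
opening: 0.0447
grip_force: 30.0
```

>>> step_arm(
  motion=[
    [[0, 0, 0.3], 0],
    [[0, 0, 0.6], 0],
    [[0, 0, 0.7], 0],
    [[0, 0, 0.7], 0],
  ],
)

```text
time: 6.5
tool_pos: [0.3803, 0.3224, 0.0805]
tool_rot: [-3.141, -0.001, 2.864]
contact_force: [-0.4, -0.1, -1.3]
opening: 0.0445
grip_force: 30.0
```

```bash
python3 - <<'E'
from h import *
go(.3805,.323,.043)
d=snap('scene','s2.png'); im=cv2.imread('pics/s2.png'); a=im[90:190,260:420]
d=snap('top','t2.png'); im=cv2.imread('pics/t2.png'); b=im[210:290,70:198]
cv2.imwrite('pics/s2c.png',np.vstack([cv2.resize(a,(480,300),interpolation=2),cv2.resize(b,(480,300),interpolation=2)]))
E
```

```text
t 6.5 at [0.3803 0.3224 0.0805] yaw 164.1 q6 -0.74 -> shift [-0.     0.012  0.625] spin 0
```

View pics/s2c.png

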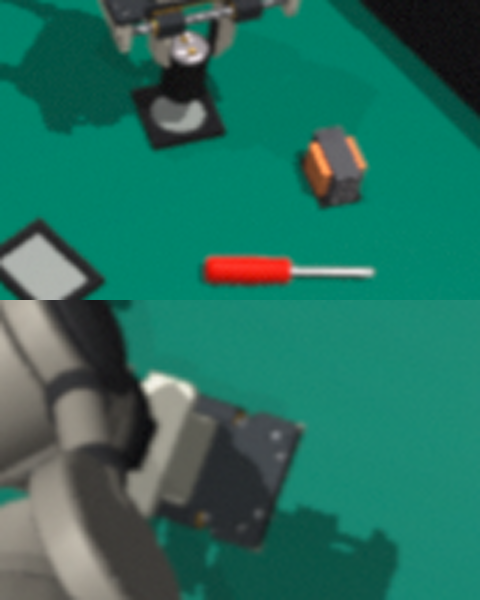

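>>> step_arm(
  motion=[
    [[0, 0.01, 0.3], 0],
    [[0, 0.01, 0.5], 0],
    [[0, 0.01, 0.58], 0],
    [[0, 0.01, 0.61], 0],
    [[0, 0.01, 0.63], 0],
    [[0, 0.01, 0.64], 0],
    [[0, 0.01, 0.64], 0],
  ],
)

```text
time: 7.48
tool_pos: [0.3806, 0.3236, 0.0427]
tool_rot: [3.141, 0.0, 2.865]
contact_force: [-0.0, 0.3, -1.5]
opening: 0.0444
grip_force: 30.0
```

```bash
python3 - <<'E'
from h import *
go(.3805,.323,.0419); print(robot.observe()['contact_force'])
E
```

```text
t 7.47 at [0.3806 0.3236 0.0427] yaw 164.14 q6 -0.74 -> shift [-0.001 -0.011  0.013] spin 0
[-0.01701166  0.28382082 -1.49603398]
```

>>> step_arm(
  motion=[
    [[0, 0, 0.01], 0],
    [[0, 0, 0.02], 0],
    [[0, 0, 0.025], 0],
  ],
)

```text
time: 7.85
tool_pos: [0.3808, 0.3237, 0.0418]
tool_rot: [3.141, 0.001, 2.865]
contact_force: [-1.5, -1.2, 8.2]
opening: 0.0444
grip_force: 30.0
```

>>> step_arm(
  motion=[
    [[0, 0, 0], 0],
    [[0, 0, 0], 0],
    [[0, 0, 0], 0],
    [[0, 0, 0], 0],
    [[0, 0, 0], 0],
    [[0, 0, 0], 0],
  ],
  hand=0,
)

```text
time: 8.6
tool_pos: [0.3805, 0.3236, 0.041]
tool_rot: [3.141, 0.0, 2.865]
contact_force: [1.0, -0.2, -0.9]
opening: 0.0915
grip_force: 0.0
```

>>> step_arm(
  motion=[
    [[0, 0, -0.3], 0],
    [[0, 0, -0.9], 0],
    [[0, 0, -1.6], 0],
    [[0, 0, -2], 0],
    [[0, 0, -2.1], 0],
    [[0, 0, -2.1], 0],
  ],
)

```text
time: 9.35
tool_pos: [0.3803, 0.3234, 0.1665]
tool_rot: [-3.141, -0.0, 2.865]
contact_force: [0.1, 0.3, -1.7]
opening: 0.0921
grip_force: 0.0
```

```bash
python3 - <<'E'
from h import *
go(.532,.402,.168,162)
snap('wrist','w2.png')
d=snap('scene','s3.png'); im=cv2.imread('pics/s3.png'); a=im[90:190,260:420]
cv2.imwrite('pics/w2c.png',np.vstack([cv2.resize(a,(480,300),interpolation=2),cv2.resize(cv2.imread('pics/w2.png')[130:330,96:416],(480,300))]))
E
```

```text
t 9.35 at [0.3803 0.3234 0.1665] yaw 164.14 q6 -0.74 -> shift [-2.074  1.951 -0.026] spin 0.037
```

View pics/w2c.png

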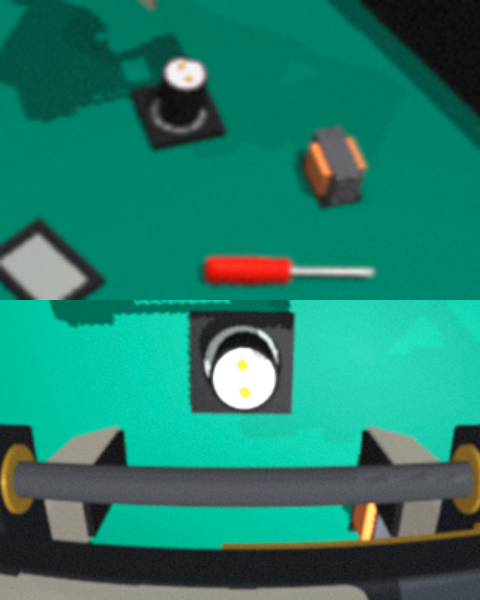

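>>> step_arm(
  motion=[
    [[-0.4, 0.4, 0], 0.037],
    [[-1.0, 0.95, 0], 0.037],
    [[-1.6, 1.5, 0], 0.037],
    [[-2.0, 1.9, 0.3], 0.037],
    [[-2.07, 1.95, 0.9], 0.037],
    [[-2.07, 1.95, 1.1], 0.037],
    [[-2.07, 1.95, 1.1], 0.037],
  ],
)

```text
time: 10.32
tool_pos: [0.531, 0.4017, 0.0997]
tool_rot: [-3.139, -0.002, 2.828]
contact_force: [-0.1, 0.3, 1.1]
opening: 0.0918
grip_force: 0.0
```

```bash
python3 - <<'E'
from h import *
d=load('s3.png'); print(pix2w(d,[(373,140.4)],.046))
quad(pix2w(d,np.array([(318,128),(346,126),(360,172),(332,179)])/3+[260-.33,90-.33],.046),'tr')
go(.532,.402,.03,162)
d=snap('scene','s4.png'); im=cv2.imread('pics/s4.png'); a=im[90:190,300:460]
cv2.imwrite('pics/s4c.png',cv2.resize(a,(800,500),interpolation=2))
E
```

```text
[[0.53491628 0.40252657]]
tr [0.5332 0.4026] len [28.4 58.5 29.7 64.5] yaw [  63.4  -25.8 -104.9  153.5]
t 10.32 at [0.531  0.4017 0.0997] yaw 162.03 q6 -0.72 -> shift [-0.017  0.013  1.162] spin 0.0
```

View pics/s4c.png

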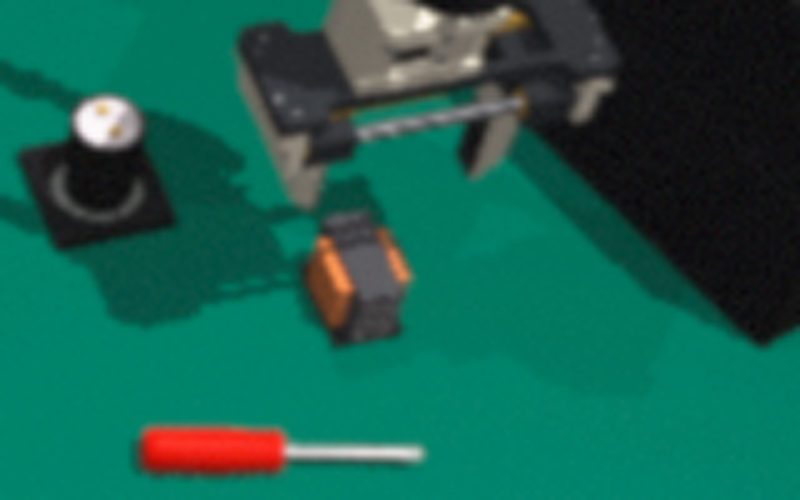

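>>> step_arm(
  motion=[
    [[-0.03, 0.01, 0.5], 0.02],
    [[-0.03, 0.01, 0.9], 0.02],
    [[-0.03, 0.01, 1.1], 0.02],
    [[-0.03, 0.01, 1.16], 0.02],
    [[-0.03, 0.01, 1.16], 0.02],
  ],
)

```text
time: 11.0
tool_pos: [0.5343, 0.4025, 0.0325]
tool_rot: [3.14, 0.001, 2.808]
contact_force: [0.1, 0.1, 0.6]
opening: 0.0917
grip_force: 0.0
```

>>> step_arm(
  motion=[
    [[0, 0, 0], 0],
    [[0, 0, 0], 0],
    [[0, 0, 0], 0],
    [[0, 0, 0], 0],
    [[0, 0, 0], 0],
    [[0, 0, 0], 0],
    [[0, 0, 0], 0],
    [[0, 0, 0], 0],
  ],
  hand=255,
  squeeze=35,
)

```text
time: 12.0
tool_pos: [0.5341, 0.4023, 0.0319]
tool_rot: [3.141, 0.001, 2.808]
contact_force: [0.0, -0.7, 3.0]
opening: 0.0167
grip_force: 1.7
```

>>> step_arm(
  motion=[
    [[0, 0, -0.2], 0],
    [[0, 0, -0.7], 0],
    [[0, 0, -1.3], 0],
    [[0, 0, -1.6], 0],
    [[0, 0, -1.6], 0],
  ],
)

```text
time: 12.62
tool_pos: [0.5347, 0.4026, 0.1298]
tool_rot: [3.139, 0.003, 2.808]
contact_force: [0.3, 0.2, 0.3]
opening: 0.0006
grip_force: 0.0
```

```bash
python3 - <<'E'
from h import *
go(.4748,.0930,.126,188.8)
d=snap('scene','s5.png'); im=cv2.imread('pics/s5.png'); a=im[70:170,300:460]
cv2.imwrite('pics/s5c.png',cv2.resize(a,(800,500),interpolation=2))
E
```

```text
t 12.62 at [0.5347 0.4026 0.1298] yaw 160.88 q6 -0.71 -> shift [-0.748 -5.203  0.049] spin -0.487
```

View pics/s5c.png

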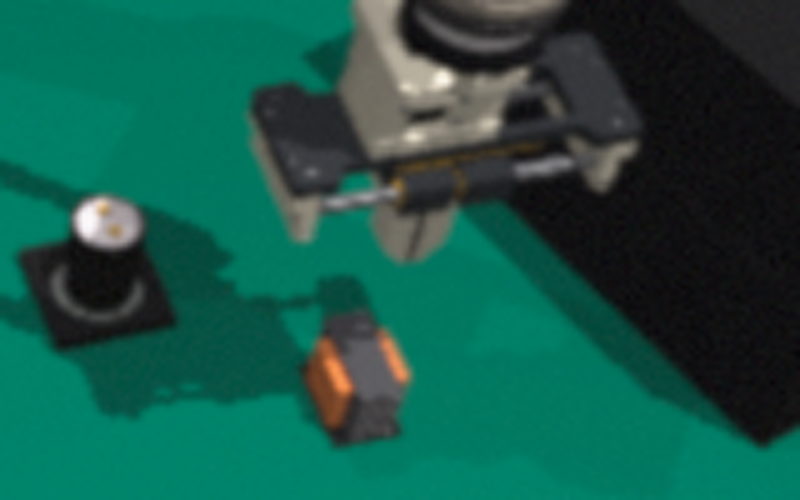

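```bash
python3 - <<'E'
from h import *
d=load('s5.png'); e=load('s4.png')
print(pix2w(d,[(381.5,121.3)],.1128), pix2w(e,[(378,128)],.083))
print(d['xyz'],d['rotation'],load('scene0.png')['xyz'])
# transformer base corners & top now
print(pix2w(d,np.array([(375,350)])/5+[300-.4,70-.4],.046),pix2w(d,np.array([(335,445),(400,433),(303,372)])/5+[300-.4,70-.4],.004))
snap('top','t5.png'); im=cv2.imread('pics/t5.png'); cv2.imwrite('pics/t5c.png',cv2.resize(im[140:250,50:196],(800,600),interpolation=2))
E
```

```text
[[0.52806424 0.42190892]] [[0.5258325  0.41896362]]
[ 1.11284002 -0.35159187  1.14966717] [0.56839032 0.00432057 1.01987998] [ 1.11284002 -0.35159187  1.14966717]
[[0.53504148 0.40848379]] [[0.55733817 0.37067413]
 [0.57083157 0.40953829]
 [0.5033282  0.3890101 ]]
```

View pics/t5c.png

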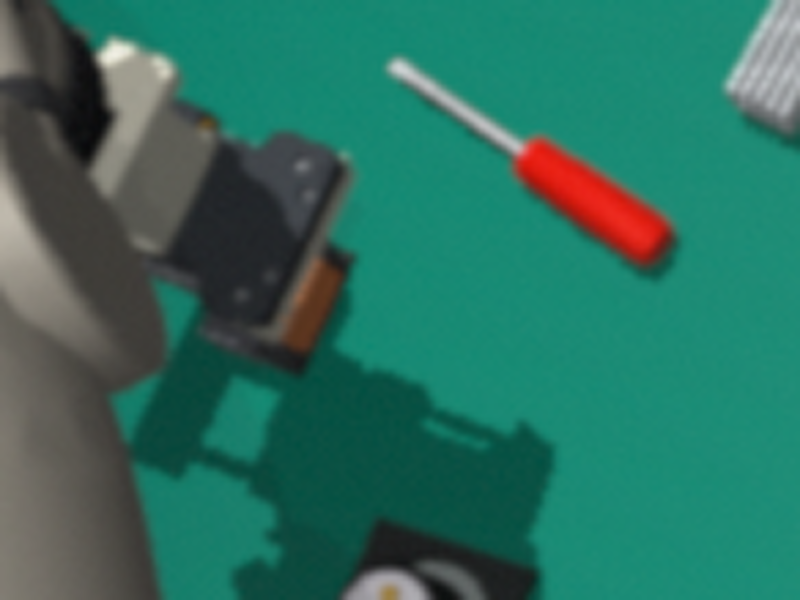

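```bash
python3 - <<'E'
from h import *
d=load('w2.png'); K=d['intrinsics']; T=np.linalg.inv(d['T_tool_cam'])
for z in(.017,-.003,-.013):
  for x in(-.0095,.0095):
    for y in(-.046,.046):
      p=T@[x,y,z,1]; v=np.array([p[0],-p[1],-p[2]]); t=np.arccos(v[2]/np.linalg.norm(v)); u=v[:2]/np.hypot(*v[:2])*t
      print(z,x,y,(K[0,0]*u+K[:2,2]).round(1))
robot.observe() 
snap('wrist','w3.png'); cv2.imwrite('pics/w3c.png',np.vstack([cv2.resize(cv2.imread(f'pics/{f}.png')[170:330,96:416],(600,300)) for f in('w2','w3')]))
E
```

```text
0.017 -0.0095 -0.046 [191.  227.3]
0.017 -0.0095 0.046 [323.4 227.5]
0.017 0.0095 -0.046 [189.1 201.3]
0.017 0.0095 0.046 [325.3 201.5]
-0.003 -0.0095 -0.046 [184.5 239.2]
-0.003 -0.0095 0.046 [329.8 239.4]
-0.003 0.0095 -0.046 [182.1 211. ]
-0.003 0.0095 0.046 [332.3 211.2]
-0.013 -0.0095 -0.046 [180.8 246. ]
-0.013 -0.0095 0.046 [333.4 246.2]
-0.013 0.0095 -0.046 [178.  216.6]
-0.013 0.0095 0.046 [336.3 216.8]
```

View pics/w3c.png

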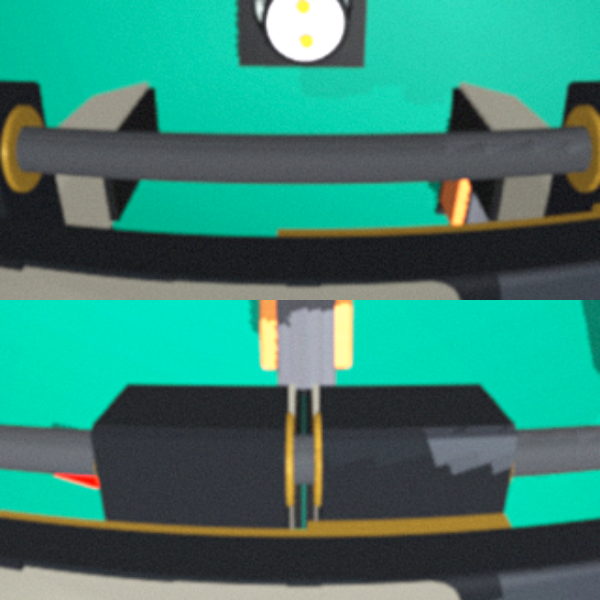

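>>> step_arm(
  motion=[
    [[0, 0, 0], 0],
    [[0.02, 0, 0.1], 0],
    [[0.02, 0, 0.2], 0],
    [[0.02, 0, 0.4], 0],
    [[0.02, 0, 0.8], 0],
    [[0.02, 0, 1.2], 0],
    [[0.02, 0, 1.6], 0],
    [[0.02, 0, 1.8], 0],
    [[0.02, 0, 1.83], 0],
    [[0.02, 0, 1.83], 0],
  ],
  hand=0,
)

```text
time: 14.02
tool_pos: [0.5332, 0.4028, 0.0183]
tool_rot: [3.141, 0.001, 2.808]
contact_force: [-1.1, -0.0, 0.1]
opening: 0.091
grip_force: 0.0
```

```bash
python3 - <<'E'
from h import *
go(.533,.402,.0,161)
d=snap('scene','s6.png'); im=cv2.imread('pics/s6.png'); a=im[90:190,300:460]
cv2.imwrite('pics/s6c.png',cv2.resize(a,(800,500),interpolation=2))
E
```

```text
t 14.03 at [0.5332 0.4028 0.0183] yaw 160.87 q6 -0.7 -> shift [-0.002 -0.014  0.305] spin -0.002
```

View pics/s6c.png

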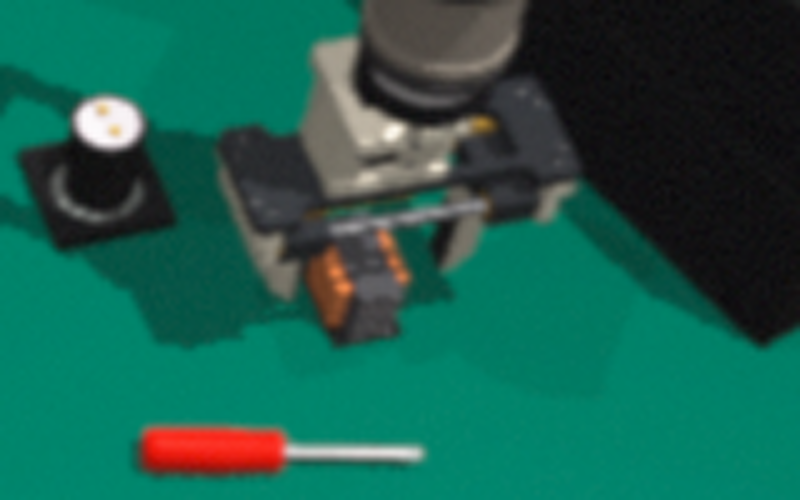

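>>> step_arm(
  motion=[
    [[0, -0.01, 0.1], 0],
    [[0, -0.01, 0.2], 0],
    [[0, -0.01, 0.28], 0],
    [[0, -0.01, 0.28], 0],
  ],
)

```text
time: 14.58
tool_pos: [0.5322, 0.4018, 0.0002]
tool_rot: [-3.141, -0.001, 2.808]
contact_force: [0.5, -0.9, 0.6]
opening: 0.0918
grip_force: 0.0
```

>>> step_arm(
  motion=[
    [[0, 0, 0], 0],
    [[0, 0, 0], 0],
    [[0, 0, 0], 0],
    [[0, 0, 0], 0],
    [[0, 0, 0], 0],
    [[0, 0, 0], 0],
    [[0, 0, 0], 0],
    [[0, 0, 0], 0],
  ],
  hand=255,
)

```text
time: 15.58
tool_pos: [0.5327, 0.4022, 0.0009]
tool_rot: [3.141, 0.0, 2.808]
contact_force: [0.1, 1.7, 0.3]
opening: 0.0442
grip_force: 35.0
```

>>> step_arm(
  motion=[
    [[0, 0, -0.2], 0],
    [[0, 0, -0.7], 0],
    [[0, 0, -1.2], 0],
    [[0, 0, -1.4], 0],
    [[0, 0, -1.4], 0],
  ],
)

```text
time: 16.2
tool_pos: [0.5326, 0.402, 0.0854]
tool_rot: [3.141, 0.001, 2.808]
contact_force: [-0.3, 0.7, -3.8]
opening: 0.0438
grip_force: 35.0
```

```bash
python3 - <<'E'
from h import *
go(.4748,.0930,.085,188.8)
E
```

```text
t 16.2 at [0.5326 0.402  0.0854] yaw 160.88 q6 -0.71 -> shift [-7.770e-01 -5.182e+00  3.000e-03] spin -0.487
```

>>> step_arm(
  motion=[
    [[-0.05, -0.3, 0], -0.03],
    [[-0.15, -0.9, 0], -0.09],
    [[-0.25, -1.7, 0], -0.16],
    [[-0.38, -2.5, 0], -0.25],
    [[-0.5, -3.3, 0], -0.32],
    [[-0.6, -4.0, 0], -0.39],
    [[-0.7, -4.6, 0], -0.44],
    [[-0.76, -5.0, 0], -0.47],
    [[-0.777, -5.18, 0], -0.487],
    [[-0.777, -5.18, 0], -0.487],
  ],
)

```text
time: 17.45
tool_pos: [0.4738, 0.0924, 0.0839]
tool_rot: [3.141, -0.002, -2.99]
contact_force: [0.1, -0.1, -4.1]
opening: 0.0438
grip_force: 35.0
```

>>> step_arm(
  motion=[
    [[0, 0, 0.4], 0],
    [[0, 0, 0.8], 0],
    [[0, 0, 0.95], 0],
    [[0, 0, 0.95], 0],
  ],
)

```text
time: 17.95
tool_pos: [0.4744, 0.0935, 0.0273]
tool_rot: [3.141, -0.001, -2.988]
contact_force: [-0.1, -0.4, -3.4]
opening: 0.0434
grip_force: 35.0
```

```bash
python3 - <<'E'
from h import *
go(.4748,.0930,.0039,188.8)
for n in('scene','top'): snap(n,n+'7.png')
a=cv2.imread('pics/scene7.png')[120:220,220:340]; b=cv2.imread('pics/top7.png')[160:260,180:300]
cv2.imwrite('pics/7c.png',np.hstack([cv2.resize(a,(400,400)),cv2.resize(b,(400,400))]))
E
```

```text
t 17.95 at [0.4744 0.0935 0.0273] yaw -171.2 q6 -1.69 -> shift [-0.007 -0.009  0.39 ] spin -0.0
```

>>> step_arm(
  motion=[
    [[0, 0, 0.1], 0],
    [[0, 0, 0.2], 0],
    [[0, 0, 0.28], 0],
    [[0, 0, 0.32], 0],
  ],
)

```text
time: 18.55
tool_pos: [0.4746, 0.0931, 0.0082]
tool_rot: [3.141, -0.0, -2.988]
contact_force: [0.1, 0.5, -3.8]
opening: 0.0437
grip_force: 35.0
```

>>> step_arm(
  motion=[
    [[0, 0, 0.02], 0],
    [[0, 0, 0.04], 0],
    [[0, 0, 0.055], 0],
    [[0, 0, 0.065], 0],
    [[0, 0, 0.07], 0],
    [[0, 0, 0.07], 0],
  ],
)

```text
time: 19.3
tool_pos: [0.4747, 0.0931, 0.0044]
tool_rot: [3.142, 0.0, -2.988]
contact_force: [-0.0, -0.2, -3.1]
opening: 0.0436
grip_force: 35.0
```

>>> step_arm(
  motion=[
    [[0, 0, 0.01], 0],
    [[0, 0, 0.02], 0],
    [[0, 0, 0.02], 0],
  ],
)

```text
time: 19.68
tool_pos: [0.4748, 0.0931, 0.0039]
tool_rot: [-3.142, 0.001, -2.988]
contact_force: [-2.5, -1.6, 5.4]
opening: 0.0437
grip_force: 35.0
```

>>> step_arm(
  motion=[
    [[0, 0, 0], 0],
    [[0, 0, 0], 0],
    [[0, 0, 0], 0],
    [[0, 0, 0], 0],
    [[0, 0, 0], 0],
    [[0, 0, 0], 0],
  ],
  hand=0,
)

```text
time: 20.42
tool_pos: [0.4747, 0.0931, 0.0032]
tool_rot: [3.141, 0.0, -2.988]
contact_force: [-0.2, -0.7, 0.1]
opening: 0.0912
grip_force: 0.0
```

>>> step_arm(
  motion=[
    [[0, 0, -0.3], 0],
    [[0, 0, -0.9], 0],
    [[0, 0, -1.6], 0],
    [[0, 0, -1.9], 0],
    [[0, 0, -2], 0],
    [[0, 0, -2], 0],
  ],
)

```text
time: 21.18
tool_pos: [0.4745, 0.0931, 0.1229]
tool_rot: [3.141, -0.0, -2.988]
contact_force: [0.7, -0.3, -0.3]
opening: 0.0919
grip_force: 0.0
```

```bash
python3 - <<'E'
from h import *
go(.6686,.163,.12,155.7)
E
```

```text
t 21.18 at [0.4745 0.0931 0.1229] yaw -171.22 q6 -1.69 -> shift [-3.374  0.658  0.048] spin 0.577
```

>>> step_arm(
  motion=[
    [[-0.4, 0.08, 0], 0.07],
    [[-1.0, 0.2, 0], 0.17],
    [[-1.6, 0.32, 0], 0.27],
    [[-2.2, 0.43, 0], 0.37],
    [[-2.8, 0.55, 0], 0.47],
    [[-3.2, 0.63, 0], 0.55],
    [[-3.374, 0.658, 0.2], 0.577],
    [[-3.374, 0.658, 0.8], 0.577],
    [[-3.374, 0.658, 1.2], 0.577],
    [[-3.374, 0.658, 1.2], 0.577],
  ],
)

```text
time: 22.42
tool_pos: [0.666, 0.1625, 0.0473]
tool_rot: [-3.138, -0.006, 2.718]
contact_force: [0.1, 0.8, 0.5]
opening: 0.0917
grip_force: 0.0
```

```bash
python3 - <<'E'
from h import *
go(.6686,.163,.0,155.7)
E
```

```text
t 22.43 at [0.666  0.1625 0.0473] yaw 155.75 q6 -1.02 -> shift [-0.041  0.029  0.789] spin 0.001
```

>>> step_arm(
  motion=[
    [[-0.02, 0.01, 0.3], 0],
    [[-0.02, 0.01, 0.6], 0],
    [[-0.02, 0.01, 0.75], 0],
    [[-0.02, 0.01, 0.78], 0],
    [[-0.02, 0.01, 0.78], 0],
  ],
)

```text
time: 23.05
tool_pos: [0.6704, 0.1631, 0.0047]
tool_rot: [3.141, 0.001, 2.718]
contact_force: [0.7, 0.1, -0.9]
opening: 0.0918
grip_force: 0.0
```

>>> step_arm(
  motion=[
    [[0, 0, 0], 0],
    [[0, 0, 0], 0],
    [[0, 0, 0], 0],
    [[0, 0, 0], 0],
    [[0, 0, 0], 0],
    [[0, 0, 0], 0],
    [[0, 0, 0], 0],
    [[0, 0, 0], 0],
  ],
  hand=255,
  squeeze=30,
)

```text
time: 24.05
tool_pos: [0.6701, 0.1631, 0.0044]
tool_rot: [3.141, 0.0, 2.718]
contact_force: [1.0, -0.1, -0.6]
opening: 0.0299
grip_force: 30.0
```

>>> step_arm(
  motion=[
    [[0, 0, 0], 0],
    [[0, 0, 0], 0],
  ],
)

```text
time: 24.3
tool_pos: [0.6701, 0.1631, 0.0044]
tool_rot: [3.141, -0.0, 2.718]
contact_force: [0.2, -0.5, 0.4]
opening: 0.0298
grip_force: 30.0
```

>>> step_arm(
  motion=[
    [[0, 0, -0.2], 0],
    [[0, 0, -0.7], 0],
    [[0, 0, -1.3], 0],
    [[0, 0, -1.6], 0],
    [[0, 0, -1.7], 0],
    [[0, 0, -1.7], 0],
  ],
)

```text
time: 25.05
tool_pos: [0.6697, 0.163, 0.1058]
tool_rot: [-3.141, -0.001, 2.718]
contact_force: [0.2, -0.1, -1.1]
opening: 0.0297
grip_force: 30.0
```

```bash
python3 - <<'E'
from h import *
go(.525,-.419,.106,174.1)
E
```

```text
t 25.05 at [0.6697 0.163  0.1058] yaw 155.72 q6 -1.02 -> shift [-1.79  -9.834 -0.   ] spin -0.321
```

>>> step_arm(
  motion=[
    [[-0.05, -0.3, 0], -0.01],
    [[-0.15, -0.9, 0], -0.03],
    [[-0.3, -1.7, 0], -0.06],
    [[-0.45, -2.5, 0], -0.1],
    [[-0.6, -3.3, 0], -0.12],
    [[-0.75, -4.1, 0], -0.15],
    [[-0.9, -4.9, 0], -0.17],
    [[-1.04, -5.7, 0], -0.2],
    [[-1.18, -6.5, 0], -0.22],
    [[-1.33, -7.3, 0], -0.24],
  ],
)

```text
time: 26.3
tool_pos: [0.5607, -0.271, 0.1053]
tool_rot: [3.141, -0.002, 2.958]
contact_force: [0.3, -0.3, -0.9]
opening: 0.0294
grip_force: 30.0
```

```bash
python3 - <<'E'
from h import *
go(.525,-.419,.106,174.1)
E
```

```text
t 26.3 at [ 0.5607 -0.271   0.1053] yaw 169.49 q6 -1.96 -> shift [ 0.135 -2.534 -0.013] spin -0.08
```

>>> step_arm(
  motion=[
    [[0.04, -0.7, 0], -0.03],
    [[0.08, -1.4, 0], -0.06],
    [[0.11, -1.9, 0], -0.08],
    [[0.13, -2.3, 0], -0.08],
    [[0.135, -2.5, 0], -0.08],
    [[0.135, -2.53, 0.3], -0.08],
    [[0.135, -2.53, 0.7], -0.08],
    [[0.135, -2.53, 0.9], -0.08],
    [[0.135, -2.53, 0.9], -0.08],
  ],
)

```text
time: 27.42
tool_pos: [0.5268, -0.4154, 0.0508]
tool_rot: [3.14, -0.002, 3.039]
contact_force: [-0.4, -0.2, -0.9]
opening: 0.0294
grip_force: 30.0
```

```bash
python3 - <<'E'
from h import *
go(.525,-.419,.0074,174.1)
E
```

```text
t 27.43 at [ 0.5268 -0.4154  0.0508] yaw 174.11 q6 -2.25 -> shift [ 0.022 -0.065  0.723] spin 0.0
```

>>> step_arm(
  motion=[
    [[0.022, -0.065, 0.2], 0],
    [[0.022, -0.065, 0.4], 0],
    [[0.022, -0.065, 0.45], 0],
    [[0.022, -0.065, 0.45], 0],
  ],
)

```text
time: 27.92
tool_pos: [0.5252, -0.4204, 0.0251]
tool_rot: [3.141, -0.0, 3.038]
contact_force: [-0.1, -1.2, -1.5]
opening: 0.0298
grip_force: 30.0
```

```bash
python3 - <<'E'
from h import *
go(.525,-.419,.0074,174.1)
d=load('scene0.png'); im=d['pixels'].astype(int)
m=(np.abs(im[...,0]-im[...,1])<30)&(im.sum(2)>250); m[:240]=0;m[320:]=0;m[:,:85]=0;m[:,145:]=0
n,l,st,c=cv2.connectedComponentsWithStats(m.astype('uint8')); print(st,c)
for i in range(1,n):
  if st[i,4]>100:
    b=cv2.boxPoints(cv2.minAreaRect(np.argwhere(l==i)[:,::-1].astype(np.float32))); quad(pix2w(d,b,.003),'rec'); print(pix2w(d,c[i],.003))
E
```

```text
t 27.93 at [ 0.5252 -0.4204  0.0251] yaw 174.05 q6 -2.26 -> shift [0.006 0.023 0.295] spin -0.001
[[     0      0    512    384 195971]
 [   133    240      8      3     16]
 [   103    261     27     39    621]] [[255.95324818 191.21352139]
 [136.75       240.6875    ]
 [115.52657005 280.63768116]]
rec [ 0.523 -0.421] len [ 44.4 103.5  42.6 103. ] yaw [  79.3   -6.7 -101.6  174.3]
[[ 0.52445925 -0.42124466]]
```

>>> step_arm(
  motion=[
    [[0, 0, 0.1], 0],
    [[0, 0, 0.18], 0],
    [[0, 0, 0.22], 0],
    [[0, 0, 0.25], 0],
    [[0, 0, 0.27], 0],
    [[0, 0, 0.28], 0],
    [[0, 0, 0.28], 0],
  ],
)

```text
time: 28.8
tool_pos: [0.5253, -0.4205, 0.0086]
tool_rot: [3.142, 0.0, 3.038]
contact_force: [-0.4, 0.6, -1.2]
opening: 0.0297
grip_force: 30.0
```

>>> step_arm(
  motion=[
    [[0, 0, 0.01], 0],
    [[0, 0, 0.02], 0],
    [[0, 0, 0.02], 0],
  ],
)

```text
time: 29.18
tool_pos: [0.5254, -0.4205, 0.0075]
tool_rot: [3.142, 0.0, 3.038]
contact_force: [-0.8, -0.1, -1.4]
opening: 0.03
grip_force: 30.0
```

>>> step_arm(
  motion=[
    [[0, 0, 0.01], 0],
    [[0, 0, 0.015], 0],
    [[0, 0, 0.015], 0],
  ],
)

```text
time: 29.55
tool_pos: [0.5254, -0.4205, 0.0074]
tool_rot: [-3.141, 0.0, 3.038]
contact_force: [-3.0, 1.5, 4.3]
opening: 0.0297
grip_force: 30.0
```

>>> step_arm(
  motion=[
    [[0, 0, 0], 0],
    [[0, 0, 0], 0],
    [[0, 0, 0], 0],
    [[0, 0, 0], 0],
    [[0, 0, 0], 0],
    [[0, 0, 0], 0],
  ],
  hand=0,
)

```text
time: 30.3
tool_pos: [0.5253, -0.4205, 0.0065]
tool_rot: [3.142, -0.0, 3.038]
contact_force: [0.3, -0.9, 0.4]
opening: 0.0851
grip_force: 0.0
```

>>> step_arm(
  motion=[
    [[0, 0, -0.3], 0],
    [[0, 0, -0.9], 0],
    [[0, 0, -1.6], 0],
    [[0, 0, -1.9], 0],
    [[0, 0, -2], 0],
    [[0, 0, -2], 0],
  ],
)

```text
time: 31.05
tool_pos: [0.525, -0.4202, 0.1256]
tool_rot: [3.141, -0.001, 3.038]
contact_force: [-0.7, -0.5, -0.8]
opening: 0.0915
grip_force: 0.0
```

```bash
python3 - <<'E'
from h import *
go(.457,-.325,.127,180)
E
```

```text
t 31.05 at [ 0.525  -0.4202  0.1256] yaw 174.05 q6 -2.26 -> shift [ 1.291  1.46  -0.021] spin -0.104
```

>>> step_arm(
  motion=[
    [[0.4, 0.45, 0], -0.03],
    [[0.9, 1.0, 0], -0.07],
    [[1.2, 1.4, 0], -0.1],
    [[1.29, 1.46, 0], -0.104],
    [[1.29, 1.46, 0], -0.104],
    [[1.29, 1.46, 0], -0.104],
  ],
)

```text
time: 31.8
tool_pos: [0.4579, -0.3263, 0.1261]
tool_rot: [-3.142, 0.0, 3.141]
contact_force: [-0.8, -0.4, 0.0]
opening: 0.0915
grip_force: 0.0
```

```bash
python3 - <<'E'
from h import *
snap('wrist','wb.png'); go(.582,-.211,.127,21.5)
E
```

```text
t 31.85 at [ 0.4578 -0.3263  0.1261] yaw 179.97 q6 -2.33 -> shift [-2.069  1.922 -0.016] spin 2.766
```

>>> step_arm(
  motion=[
    [[-0.3, 0.3, 0], 0.17],
    [[-0.7, 0.6, 0], 0.34],
    [[-1.1, 1.0, 0], 0.51],
    [[-1.5, 1.4, 0], 0.68],
    [[-1.8, 1.7, 0], 0.85],
    [[-2.0, 1.85, 0], 1.02],
    [[-2.069, 1.922, 0], 1.19],
    [[-2.069, 1.922, 0], 1.36],
    [[-2.069, 1.922, 0], 1.53],
    [[-2.069, 1.922, 0], 1.7],
  ],
)

```text
time: 33.1
tool_pos: [0.5819, -0.2105, 0.126]
tool_rot: [-3.141, -0.0, 1.436]
contact_force: [-0.6, -0.3, -0.3]
opening: 0.0918
grip_force: 0.0
```

>>> step_arm(
  motion=[
    [[0, 0, 0], 0.17],
    [[0, 0, 0], 0.34],
    [[0, 0, 0], 0.51],
    [[0, 0, 0], 0.68],
    [[0, 0, 0], 0.85],
    [[0, 0, 0], 1.0],
    [[0, 0, 0], 1.066],
    [[0, 0, 0], 1.066],
    [[0, 0, 0], 1.066],
  ],
)

```text
time: 34.22
tool_pos: [0.5817, -0.2103, 0.1262]
tool_rot: [-3.141, 0.0, 0.377]
contact_force: [-0.4, -0.8, -0.1]
opening: 0.0919
grip_force: 0.0
```

```bash
python3 - <<'E'
from h import *
d=snap('wrist','wl.png'); go(.656,-.182,.127,21.5)
a=cv2.imread('pics/wb.png'); b=cv2.imread('pics/wl.png'); out=[]
# where do we expect the bins in the pictures
for f,P in(('wb.png',(.379,-.317)),('wl.png',(.656,-.182))):
    d=load(f); K=d['intrinsics']; M=R.from_euler('xyz',d['tr']).as_matrix(); T=d['T_tool_cam']
    p=np.linalg.inv(T)@np.r_[M.T@(np.r_[P,.054]-d['tp']),1]; v=np.array([p[0],-p[1],-p[2]]); t=np.arccos(v[2]/np.linalg.norm(v)); c=v[:2]/np.hypot(*v[:2])*t*K[0,0]+K[:2,2]; print(f,c)
    c0=np.round(c-[100,75]).astype(int); print(c0)
E
```

```text
t 34.27 at [ 0.5816 -0.2102  0.1263] yaw 21.58 q6 0.72 -> shift [ 1.325  0.019 -0.012] spin 0.001
wb.png [268.73881672  98.67994815]
[169  24]
wl.png [259.38964028  97.31587204]
[159  22]
```

```bash
python3 - <<'E'
from h import *
o=[]
for f,x0 in(('wb.png',202),('wl.png',193)):
    c=cv2.resize(cv2.imread('pics/'+f)[0:200,x0:x0+133],(399,600),interpolation=cv2.INTER_CUBIC).astype(float)/255
    o.append((c**.55*255).astype('uint8'))
cv2.imwrite('pics/bins.png',np.hstack(o))
E
```

```text
(no output)
```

View pics/bins.png

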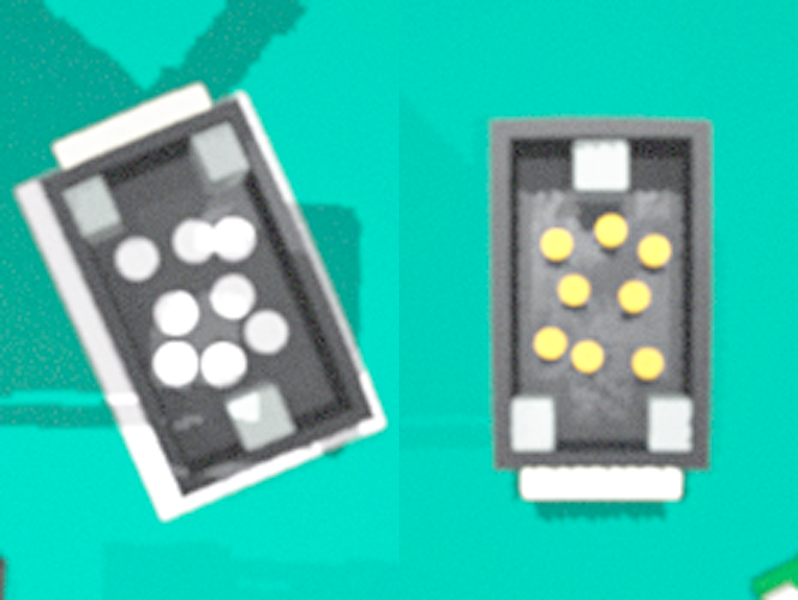

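```bash
python3 - <<'E'
from h import *
db,dl=load('wb.png'),load('wl.png')
B=lambda p:np.array(p)/3-.33+[202,0]
W=lambda p:np.array(p)/3-.33+[193,0]
pb=pix2w(db,B([(43,180),(242,95),(372,408),(180,497)]),.054); quad(pb,'base rim')
pl=pix2w(dl,W([(91,120),(312,122),(309,468),(97,467)]),.054); quad(pl,'bin rim')
lb=pix2w(db,B([(261,415),(93,208),(220,152)]),.048); ll=pix2w(dl,W([(202,166),(134,424),(270,424)]),.048)
for n,l,c in(('base',lb,pb.mean(0)),('bin',ll,pl.mean(0))):
    m=(l[1]+l[2])/2; v=l[0]-m; yaw=np.arctan2(v[1],v[0]); cc=(l[0]+m)/2
    print(n,'ledge mid',cc.round(4),'yaw',np.degrees(yaw).round(2),'len',np.linalg.norm(v).round(4),'w',np.linalg.norm(l[1]-l[2]).round(4), 'rimcentre in ledge frame',(R.from_euler('z',-yaw).as_matrix()[:2,:2]@(c-cc)).round(4))
E
```

```text
base rim [ 0.3777 -0.3144] len [58.9 94.  59.  95.6] yaw [ 114.1   22.9  -64.3 -157.1]
bin rim [ 0.6567 -0.1824] len [59.9 96.5 58.7 96.6] yaw [ -68.7 -158.4  111.4   22.3]
base ledge mid [ 0.3785 -0.3145] yaw 23.85 len 0.0724 w 0.0385 rimcentre in ledge frame [-0.0008  0.0004]
bin ledge mid [ 0.6562 -0.1825] yaw 21.71 len 0.0728 w 0.0381 rimcentre in ledge frame [ 0.0005 -0.0001]
```

```bash
python3 - <<'E'
from h import *
db,dl,t=load('wb.png'),load('wl.png'),load('top0.png')
B=lambda p:np.array(p)/3-.33+[202,0]
W=lambda p:np.array(p)/3-.33+[193,0]
Rr=lambda p: np.array(p)/4-.375+[240,125]
print('base wrist +x, -x:',pix2w(db,B([(261,415),(93,208),(220,152)]),.048).round(4).tolist())
print('base top', pix2w(t,Rr([(559,491),(638,590)]),.048).round(4).tolist())
print('bin wrist',pix2w(dl,W([(202,166),(134,424),(270,424)]),.048).round(4).tolist())
print('bin top', pix2w(t,Rr([(343,50),(358,162),(414,142)]),.048).round(4).tolist())
# top-view correlation of the base bin: white card blobs (both bins), z of rim
im=t['pixels'].astype(int)
for z0,(r0,r1,c0,c1) in(('bin',(155,180,320,352)),('base',(270,295,375,412))):
    m=(im[r0:r1,c0:c1].min(2)>170); n,l,st,c=cv2.connectedComponentsWithStats(m.astype('uint8'));
    i=1+np.argmax(st[1:,4]); print(z0,st[i],(c[i]+[c0,r0]).round(1),pix2w(t,c[i]+[c0,r0],.05).round(4))
# wrist card
for d,nm in((db,'base'),(dl,'bin')):
    im=d['pixels'].astype(int)
p=pix2w(db,B([(131,127)]),.05);q=pix2w(dl,W([(202,484)]),.05);print('wrist card base',p.round(4),'bin',q.round(4))
E
```

```text
base wrist +x, -x: [[0.4117, -0.2998], [0.3534, -0.3466], [0.3374, -0.3116]]
base top [[0.414, -0.3009], [0.3559, -0.347]]
bin wrist [[0.69, -0.1691], [0.6153, -0.1783], [0.6295, -0.2137]]
bin top [[0.692, -0.1693], [0.6178, -0.1788], [0.6322, -0.2143]]
bin [11 10 16  8 46] [338.3 168.7] [[ 0.6087 -0.2017]]
base [12  8 18  9 57] [395.5 282. ] [[ 0.3321 -0.337 ]]
wrist card base [[ 0.3306 -0.3361]] bin [[ 0.6068 -0.2022]]
```

```bash
python3 - <<'E'
from h import *
go(.6572,-.1826,.013,21.7)
E
```

```text
t 34.27 at [ 0.5816 -0.2102  0.1263] yaw 21.58 q6 0.72 -> shift [1.341 0.036 1.888] spin -0.002
```

>>> step_arm(
  motion=[
    [[0.4, 0, 0], 0],
    [[0.9, 0, 0], 0],
    [[1.2, 0, 0], 0],
    [[1.34, 0.01, 0], 0],
    [[1.34, 0.01, 0.3], 0],
    [[1.34, 0.01, 0.7], 0],
    [[1.34, 0.01, 0.7], 0],
    [[1.34, 0.01, 0.7], 0],
  ],
)

```text
time: 35.28
tool_pos: [0.6564, -0.1815, 0.0848]
tool_rot: [3.141, -0.0, 0.375]
contact_force: [-0.2, 0.7, 0.6]
opening: 0.0917
grip_force: 0.0
```

```bash
python3 - <<'E'
from h import *
go(.6572,-.1826,.013,21.7)
E
```

```text
t 35.27 at [ 0.6564 -0.1815  0.0848] yaw 21.51 q6 0.81 -> shift [0.006 0.022 1.196] spin -0.003
```

Opening 92 leaves 16 mm each side of the bin; descend and grip.

>>> step_arm(
  motion=[
    [[0.006, 0.022, 0.4], 0],
    [[0.006, 0.022, 0.8], 0],
    [[0.006, 0.022, 1.05], 0],
    [[0.006, 0.022, 1.15], 0],
    [[0.006, 0.022, 1.2], 0],
    [[0.006, 0.022, 1.2], 0],
  ],
)

```text
time: 36.02
tool_pos: [0.6578, -0.1823, 0.0132]
tool_rot: [3.141, -0.001, 0.376]
contact_force: [0.2, 0.1, 0.5]
opening: 0.0919
grip_force: 0.0
```

>>> step_arm(
  motion=[
    [[0, 0, 0], 0],
    [[0, 0, 0], 0],
    [[0, 0, 0], 0],
    [[0, 0, 0], 0],
    [[0, 0, 0], 0],
    [[0, 0, 0], 0],
    [[0, 0, 0], 0],
  ],
  hand=255,
  squeeze=25,
)

```text
time: 36.9
tool_pos: [0.6574, -0.1822, 0.0126]
tool_rot: [3.141, -0.0, 0.376]
contact_force: [0.4, -0.2, 0.8]
opening: 0.0601
grip_force: 25.0
```

```bash
python3 - <<'E'
from h import *
go(.6572,-.1826,.1,21.7)
E
```

```text
t 36.9 at [ 0.6574 -0.1822  0.0126] yaw 21.53 q6 0.81 -> shift [-0.005  0.005 -1.456] spin -0.003
```

>>> step_arm(
  motion=[
    [[0, 0, -0.2], 0],
    [[0, 0, -0.6], 0],
    [[0, 0, -1.1], 0],
    [[0, 0, -1.6], 0],
    [[0, 0, -1.95], 0],
    [[0, 0, -2.0], 0],
  ],
)

```text
time: 37.65
tool_pos: [0.6582, -0.1825, 0.1348]
tool_rot: [3.139, -0.003, 0.376]
contact_force: [-0.0, 0.0, -1.4]
opening: 0.06
grip_force: 25.0
```

>>> step_arm(
  motion=[
    [[0, 0, 0], -0.1],
    [[0, 0, 0], -0.25],
    [[0, 0, 0], -0.4],
    [[0, 0, 0], -0.57],
    [[0, 0, 0], -0.74],
    [[0, 0, 0], -0.91],
    [[0, 0, 0], -1.08],
    [[0, 0, 0], -1.25],
    [[0, 0, 0], -1.42],
    [[0, 0, 0], -1.59],
  ],
)

```text
time: 38.9
tool_pos: [0.6567, -0.1819, 0.1312]
tool_rot: [-3.14, -0.002, 1.971]
contact_force: [0.3, 0.8, -1.7]
opening: 0.06
grip_force: 25.0
```

>>> step_arm(
  motion=[
    [[0, 0, 0], -0.17],
    [[0, 0, 0], -0.34],
    [[0, 0, 0], -0.51],
    [[0, 0, 0], -0.68],
    [[0, 0, 0], -0.85],
    [[0, 0, 0], -1.02],
    [[0, 0, 0], -1.19],
    [[0, 0, 0], -1.34],
    [[0, 0, 0], -1.4],
    [[0, 0, 0], -1.4],
  ],
)

```text
time: 40.15
tool_pos: [0.6568, -0.182, 0.1314]
tool_rot: [3.14, -0.002, -2.918]
contact_force: [-0.0, 0.2, -1.2]
opening: 0.0599
grip_force: 25.0
```

```bash
python3 - <<'E'
from h import *
go(.3791,-.3148,.13,203.7)
E
```

```text
t 40.15 at [ 0.6568 -0.182   0.1314] yaw -167.19 q6 -2.18 -> shift [ 5.004 -1.133  0.029] spin -0.19
```

>>> step_arm(
  motion=[
    [[0.2, -0.05, 0], -0.01],
    [[0.7, -0.16, 0], -0.03],
    [[1.4, -0.32, 0], -0.06],
    [[2.1, -0.48, 0], -0.08],
    [[2.8, -0.63, 0], -0.11],
    [[3.5, -0.8, 0], -0.14],
    [[4.1, -0.93, 0], -0.16],
    [[4.6, -1.04, 0], -0.18],
    [[4.9, -1.11, 0], -0.19],
    [[5.0, -1.133, 0], -0.19],
  ],
)

```text
time: 41.4
tool_pos: [0.3786, -0.3155, 0.1326]
tool_rot: [3.141, -0.0, -2.73]
contact_force: [-0.4, 0.0, -1.4]
opening: 0.06
grip_force: 25.0
```

>>> step_arm(
  motion=[
    [[0, 0, 0], 0],
    [[0, 0, 0.2], 0],
    [[0, 0, 0.5], 0],
    [[0, 0, 0.7], 0],
    [[0, 0, 0.75], 0],
    [[0, 0, 0.75], 0],
  ],
)

```text
time: 42.15
tool_pos: [0.3802, -0.3151, 0.0874]
tool_rot: [3.141, 0.0, -2.727]
contact_force: [-0.9, 0.3, -0.8]
opening: 0.06
grip_force: 25.0
```

```bash
python3 - <<'E'
from h import *
go(.3791,-.3148,.0606,203.7)
E
```

```text
t 42.15 at [ 0.3802 -0.3151  0.0874] yaw -156.25 q6 -2.83 -> shift [0.014 0.011 0.446] spin 0.001
```

>>> step_arm(
  motion=[
    [[0.014, 0.011, 0.1], 0],
    [[0.014, 0.011, 0.2], 0],
    [[0.014, 0.011, 0.28], 0],
    [[0.014, 0.011, 0.28], 0],
  ],
)

```text
time: 42.65
tool_pos: [0.3787, -0.3147, 0.0703]
tool_rot: [3.141, -0.0, -2.727]
contact_force: [-0.2, 0.5, -1.5]
opening: 0.0599
grip_force: 25.0
```

>>> step_arm(
  motion=[
    [[0, 0, 0.03], 0],
    [[0, 0, 0.06], 0],
    [[0, 0, 0.08], 0],
    [[0, 0, 0.08], 0],
  ],
)

```text
time: 43.15
tool_pos: [0.3789, -0.3149, 0.0658]
tool_rot: [3.141, 0.0, -2.727]
contact_force: [0.4, -0.9, -2.4]
opening: 0.0601
grip_force: 25.0
```

```bash
python3 - <<'E'
from h import *
go(.3791,-.3148,.0606,203.7)
E
```

```text
t 43.15 at [ 0.3789 -0.3149  0.0658] yaw -156.27 q6 -2.83 -> shift [-0.003 -0.     0.087] spin 0.001
```

Below the rim with no contact; ledges are 5 mm further.

>>> step_arm(
  motion=[
    [[0, 0, 0.03], 0],
    [[0, 0, 0.05], 0],
    [[0, 0, 0.065], 0],
    [[0, 0, 0.075], 0],
    [[0, 0, 0.075], 0],
  ],
)

```text
time: 43.78
tool_pos: [0.3789, -0.3149, 0.0614]
tool_rot: [3.141, 0.0, -2.727]
contact_force: [0.3, 0.5, -2.3]
opening: 0.0601
grip_force: 25.0
```

>>> step_arm(
  motion=[
    [[0, 0, 0.01], 0],
    [[0, 0, 0.015], 0],
    [[0, 0, 0.015], 0],
  ],
)

```text
time: 44.15
tool_pos: [0.379, -0.3149, 0.0606]
tool_rot: [-3.142, 0.0, -2.727]
contact_force: [-0.7, 0.1, 0.3]
opening: 0.0596
grip_force: 25.0
```

>>> step_arm(
  motion=[
    [[0, 0, 0.008], 0],
    [[0, 0, 0.008], 0],
  ],
)

```text
time: 44.4
tool_pos: [0.379, -0.3149, 0.0606]
tool_rot: [-3.141, 0.0, -2.727]
contact_force: [-0.6, 1.2, 5.8]
opening: 0.0598
grip_force: 25.0
```

>>> step_arm(
  motion=[
    [[0, 0, 0], 0],
    [[0, 0, 0], 0],
    [[0, 0, 0], 0],
    [[0, 0, 0], 0],
    [[0, 0, 0], 0],
    [[0, 0, 0], 0],
  ],
  hand=0,
)

```text
time: 45.15
tool_pos: [0.379, -0.3149, 0.06]
tool_rot: [3.142, 0.0, -2.727]
contact_force: [-0.2, -0.7, -0.0]
opening: 0.092
grip_force: 0.0
```

>>> step_arm(
  motion=[
    [[0, 0, -0.2], 0],
    [[0, 0, -0.6], 0],
    [[0, 0, -1.2], 0],
    [[0, 0, -1.8], 0],
    [[0, 0, -2], 0],
    [[0, 0, -2], 0],
  ],
)

```text
time: 45.9
tool_pos: [0.3791, -0.315, 0.1805]
tool_rot: [-3.14, 0.0, -2.727]
contact_force: [-1.2, -0.6, -0.6]
opening: 0.0919
grip_force: 0.0
```

```bash
python3 - <<'E'
from h import *
a=load('scene0.png'); b=snap('scene','sf.png'); t=snap('top','tf.png'); t0=load('top0.png')
def org(d):
    h=cv2.cvtColor(d['pixels'],cv2.COLOR_RGB2HSV); m=((h[...,0]>4)&(h[...,0]<18)&(h[...,1]>150)&(h[...,2]>90)).astype('uint8')
    n,l,st,c=cv2.connectedComponentsWithStats(m); return [(st[i,4],c[i].round(1).tolist()) for i in range(1,n) if st[i,4]>12]
for n,d in(('s0',a),('sf',b),('t0',t0),('tf',t)): print(n,org(d))
# bright/white blobs near base bin in scene: cards; nominal card positions at stacked heights
def proj(d,P):
    p=R.from_euler('xyz',d['rotation']).as_matrix().T@(np.array(P)-d['xyz']); K=d['intrinsics']; return (K[0,0]*p[0]/-p[2]+K[0,2]).round(1),(K[1,1]*-p[1]/-p[2]+K[1,2]).round(1)
c,s=np.cos(np.radians(23.7)),np.sin(np.radians(23.7))
f=lambda x,y,z:(.3791+c*x-s*y,-.3148+s*x+c*y,z)
for d,n in((b,'scene'),(t,'top')):
    print(n,'exp rim corners z.102',[proj(d,f(x,y,.102)) for x,y in((49,30),(49,-30),(-49,-30),(-49,30)) for x,y in[(x/1e3,y/1e3)]],'card',proj(d,f(.053,0,.098)))
    print(' ledges exp (bin turned)',[proj(d,f(x,y,.096)) for x,y in((-.0363,0),(.0363,.019),(.0363,-.019))])
    x,y=map(int,proj(d,f(0,0,.1))); g=cv2.cvtColor(d['pixels'],cv2.COLOR_RGB2HSV)[y-34:y+34,x-34:x+34]
    m=((g[...,2]>100)&(g[...,1]<60)).astype('uint8'); n_,l,st,ce=cv2.connectedComponentsWithStats(m); print([(st[i,4],(ce[i]+[x-34,y-34]).round(1).tolist()) for i in range(1,n_) if st[i,4]>5])
    m=((g[...,0]>12)&(g[...,0]<32)&(g[...,1]>110)&(g[...,2]>100)); print(' brass px',m.sum(),(np.argwhere(m)[:,::-1].mean(0)+[x-34,y-34]).round(1))
print('exp long',proj(b,(.524,-.4208,.035)),proj(t,(.524,-.4208,.035)))
E
```

```text
s0 [(np.int32(89), [365.7, 146.1]), (np.int32(463), [286.5, 247.2])]
sf [(np.int32(103), [268.7, 178.5]), (np.int32(460), [286.6, 247.3])]
t0 [(np.int32(336), [255.0, 151.5]), (np.int32(88), [104.2, 194.4])]
tf [(np.int32(337), [255.0, 151.5]), (np.int32(13), [227.3, 221.8])]
scene exp rim corners z.102 [(np.float64(144.4), np.float64(201.8)), (np.float64(128.5), np.float64(218.5)), (np.float64(100.6), np.float64(199.8)), (np.float64(116.8), np.float64(184.0))] card (np.float64(138.0), np.float64(211.6))
 ledges exp (bin turned) [(np.float64(112.9), np.float64(195.3)), (np.float64(138.4), np.float64(203.7)), (np.float64(128.3), np.float64(214.1))]
[(np.int32(70), [92.9, 169.7]), (np.int32(55), [105.9, 173.6]), (np.int32(69), [94.0, 195.3]), (np.int32(23), [112.6, 196.2]), (np.int32(182), [137.8, 212.9]), (np.int32(339), [131.6, 226.3])]
 brass px 142 [123.9 205.8]
top exp rim corners z.102 [(np.float64(371.4), np.float64(245.5)), (np.float64(394.8), np.float64(235.9)), (np.float64(413.3), np.float64(275.5)), (np.float64(389.6), np.float64(285.5))] card (np.float64(381.9), np.float64(239.3))
 ledges exp (bin turned) [(np.float64(398.2), np.float64(275.4)), (np.float64(377.4), np.float64(249.1)), (np.float64(392.1), np.float64(243.0))]
[(np.int32(7), [420.3, 233.7]), (np.int32(383), [370.0, 253.3]), (np.int32(33), [423.4, 238.6]), (np.int32(20), [392.0, 242.2]), (np.int32(33), [402.2, 244.8]), (np.int32(16), [377.0, 247.5]), (np.int32(1282), [408.5, 275.9])]
 brass px 0 [nan nan]
exp long (np.float64(112.4), np.float64(275.5)) (np.float64(424.6), np.float64(205.6))<stdin>:17: RuntimeWarning: Mean of empty slice.
  ret = um.true_divide(
```

```bash
python3 -c "
from h import *
print(robot.hand_in())"
```

```text
the job is handed in; nothing more can be done
None
```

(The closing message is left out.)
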